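Check a braai spindle with the coarse thread leaf

ROBOT

A 6-joint arm with a two-finger parallel gripper is mounted at the origin on the work surface. World frame = base frame: x ahead of the robot, y to its left, z up, the work surface at z = 0. Lengths are in m, angles in rad, forces in N, time in s.
With the tool pointing down it reaches from about 0.25 to 0.725 m from the base axis. Payload 4 kg.
Tool frame: the origin (TCP) lies midway between the tips of the shut fingers; the grasp point (between the pads) lies 19 mm behind it; z points along the fingers, y is the line along which they close (so a half turn about z gives the same grasp; the last joint's range is limited). The gripper opens to 85 mm and grips with 20 to 120 N. Pads are 22 mm wide; open, the fingers measure 114 mm over their backs; the gripper's body (76 mm by 85 mm) begins 54 mm behind the grasp point. The pads swing forward as they close: fully open they stand 13 mm farther back than shut.
Start: joints at [-1.226, 0.241, 0.005, 1.335, 0, 1.571], TCP at [0.169, -0.471, 0.231] pointing down, gripper open.
Joint ranges: [-2.72, 2.72], [-1.05, 1.87], [-1.09, 1.28], [-1.99, 2.15], [-1.42, 1.44], [-3.14, 3.14]. Speed limits (rad/s): [2.79, 2.79, 3.14, 3.14, 3.14, 3.14].

INTERFACE

Orientations are given as a unit quaternion [x, y, z, w].
In Python, from workcell import get_obs, camera, job_done, silhouettes gives the robot as it stands. The module is installed in compiled form; this text tells all that it offers.
- The arm moves only by the tool drive_tool, never from a script. Its argument "increments" is a list of rows, each a list of 3 entries, a list of its own where there are three numbers: the shift along the world's x, y, z in mm, then the turn, a rotation vector about the world's x, y, z in degrees, then the opening, from 0 (shut) to 1 (fully open). A call has 1 to 8 rows; each row shifts and turns the commanded pose from where the row before left it; what a row does not reach is not made up. A row lasts 1/12 s, in which the tool goes at most 41.7 mm and 7.16 degrees, less where a joint would pass 70% of its speed; a pose out of reach is approached as far as the arm can. A call is refused whole if a number of a shift passes 41.7 or a number of a turn 7.16, either way. A call with a gripper value outside its range is refused whole. The fingers move at their own pace and stop on an object; the grip force is fixed at half the most. Time passes only in rows, so rows that do not move let the fingers close. It gives the time, the measured TCP pose, the force, the opening and the grip force at its end, in the units of the state.
- get_obs(): the state, without advancing time (a new reading comes with each control period).
- camera(name): name is "scene" or "top" or "wrist"; returns a dict with "image" (384x512x3 uint8, red, green, blue), "K" (3x3 intrinsics, pixels), "view" (4x4, takes a point from world to camera coordinates). Camera axes: x right, y down, z forward; pixel columns grow to the right and rows downward; lengths in m; the calibration is good to about 2 mm. A picture is of the moment at which its call begins. There is no depth.
- job_done(): hands the job in; it is judged then, once.
Trained networks look in a picture, given as the dict that the camera call returned (one of the last four; its "shot" number tells which), for a name from the list of things; names that differ only in an ending like _2 or _b are one class to them, and where a whole thing is asked for, a point or a joint stands for the part that bears it (a point fixed in the world has none). Each returns a list of dicts, best first, with "conf" (0 to 1); they miss things now and then, are a little off and sometimes report something else, mostly with a low value. They report only what shows in the picture. A call takes as long as a camera call. They do not tell look-alikes from the thing itself.
- silhouettes(query, picture): "region" (384x512 bool, what is visible of it) and "bbox" ([left, top, right, bottom] in pixels, round what is visible of it).
The state is a dict: "clock": time; "joint_pos": joint angles; "joint_vel": joint speeds; "tau": joint torques, N m; "eef_pos": TCP position; "tool_rot": TCP orientation; "ft_force": force on the tool from outside, world axes, zero at the start; "ft_torque": the same for the moment, N m; "grip_width": finger opening in m; "grasp_force": force on a finger pad.
Only numpy, scipy, OpenCV 4.12 (cv2) and the standard library are available. Lean on these libraries where they do the work, as an engineer would, in place of code of your own. Each camera call takes 0.05 s, during which the arm holds its last target. There are 200 camera calls.

TASK

Take the coarse comb leaf (orange grip, five teeth) out of its wooden block, set it lengthwise between the guide arms on the grid-winder spindle, and feel along the thread until its teeth drop fully home in the grooves, never bearing on the stand with more than 25 N. Press it down for about a second with some 10 N to check that it sits flat and does not rock, then let go and leave it standing upright in the thread. Leave the blue fine leaf in the block and do not disturb the other things on the shelf.

Things in the scene. Friction and masses are not known exactly. Their poses are not given: they have to be found in the camera images.
- coarse_leaf: Coarse comb leaf, loose, 0.09-0.17 kg, steel plate 66 (x) x 14 (y) mm with an orange grip, 58.5 mm high. Origin: centre of the underside, at the tooth tips; z up to the grip. Five square teeth 4 wide, 4.5 high, at x = -24, -12, 0, 12, 24 mm; plate z 4.5-22.5 mm. Same if turned half round. Starts upright in either slot of the block.
- leaf_grip (a point): Middle of the coarse leaf's orange grip, 40.5 mm above its origin. The grip is 44 long (leaf x), 16 thick (leaf y), 36 mm high.
- fine_leaf: Fine comb leaf: same outer size and origin, blue grip, eight teeth at 8 mm pitch. It does not fit the spindle; it stands in the other slot and is left there.
- block: Fixed wooden block 210 (x) x 60 (y) x 30 mm high, origin centre of the underside. Two slots 69 x 17 mm (long along x), 16 mm deep (floor at z = 14 mm), centred at x = -52 and +52 mm. The leaves stand in them lengthwise; which is where varies.
- stand: Fixed green check stand, base 210 (x) x 100 (y) x 12 mm, origin centre of the underside, z up. Two bearing cheeks at x = -94, +94 mm (18 thick, tops z = 67 mm) carry a steel spindle level along x, axis at z = 45 mm, crank disc to x = +158 mm. A leaf on it has its origin at z = 63 mm while tooth tips ride on the crests, 58.5 mm when fully home (plate resting on the crests).
- stand_thread (a point): Point on the spindle's axis at mid-stand (x = y = 0, z = 45 mm of the stand). Ridges at 12 mm pitch, crest radius 18, core 13; crests 5.5 wide; grooves 6.5 wide at the mouth, 5.5 at the bottom. Where the grooves lie along x differs each time and is NOT measured: a leaf just set down mostly lands tips on crests, so feel for them. The spindle stays put under side loads below 25 N.
- stand_guides (a point): Middle of the gap between four dark guide arms (x = y = 0, z = 71 mm of the stand). Arms at x = -22, +22 mm, 10 wide, z 66-76 mm, leave 17 mm about y = 0 for the 14 mm plate; flared lips above, to z = 84 mm, opening to 28 mm. Home, a leaf has about 0.8 mm play each way along x; let go, it may lean up to 0.15 rad on the arms.
- plate_rack: Fixed slotted wooden rack 160 x 200 mm with two white melamine plates standing in it, 198 mm high, at the robot's left; origin centre of the underside.
- dispenser: Loose empty red plastic sauce dispenser, 64 mm diameter, 190 mm high, origin centre of the underside. Leave alone.
- tray: Loose upturned aluminium tray 120 x 180 x 45 mm, origin centre of the underside. Leave alone.
- basket: Loose small steel grill basket 130 x 170 x 33 mm with a handle along +y reaching 200 mm from its origin (centre of the underside). Leave alone.
- spice_jar: Loose amber spice jar, 52 mm diameter, 85 mm high, origin centre of the underside. Leave alone.
- mug: Loose blue mug, 80 mm diameter, 85 mm high, origin centre of the underside. Leave alone.
Not all that is in view belongs to the job. What is shaped like the coarse_leaf but pink or yellow is not meant.

How it is judged:
On the way, in this order (a step that is already met when the one before it is completed fails the run):
1. the coarse leaf is lifted out of its block (z of coarse_leaf in the frame of block above 0.05 m), for 0.1 s.
2. the leaf, fully home and flat in the thread, is pressed down with more than 5 N for 0.5 s (z of coarse_leaf in the frame of stand between 0.055 and 0.06 m and angle between coarse_leaf's own x axis and vertical between 1.5308 and 1.6108 rad and angle between coarse_leaf's own z axis and vertical below 0.22 rad and angle between the x axis of coarse_leaf and the x axis of stand, either way round below 0.12 rad and x of coarse_leaf in the frame of stand between -0.03 and 0.03 m and y of coarse_leaf in the frame of stand between -0.008 and 0.008 m and contact force between coarse_leaf and stand above 5 N), for 0.5 s.
At the end, for the whole second after the job is handed in: The coarse leaf rests on the spindle, its origin 55-60 mm above the stand origin, within 30 mm of mid-stand along x and 8 mm across, parallel to the spindle within 0.12 rad, level lengthwise within 0.04, leaning sideways under 0.22; the fine leaf stands (0.2 rad) within 15 mm of its start (z of coarse_leaf in the frame of stand between 0.055 and 0.06 m and angle between coarse_leaf's own x axis and vertical between 1.5308 and 1.6108 rad and angle between coarse_leaf's own z axis and vertical below 0.22 rad and angle between the x axis of coarse_leaf and the x axis of stand, either way round below 0.12 rad and x of coarse_leaf in the frame of stand between -0.03 and 0.03 m and y of coarse_leaf in the frame of stand between -0.008 and 0.008 m and linear speed of coarse_leaf below 0.01 m/s and angular speed of coarse_leaf below 0.1 rad/s and distance of fine_leaf from where it was at the start of the episode below 0.015 m and angle between fine_leaf's own z axis and vertical below 0.2 rad); the robot touches nothing.
It fails at once if the coarse leaf bears on the stand with more than 25 N (contact force between coarse_leaf and stand above 25 N).
It fails at once if the robot pushes on the stand with more than 25 N (contact force between any of the fingers, the arm and stand above 25 N).
It fails at once if the fine leaf is taken out or shoved by more than 15 mm (distance of fine_leaf from where it was at the start of the episode above 0.015 m).
It fails at once if the dispenser, tray, basket, spice jar or mug is shoved more than 20 mm or tipped over 0.3 rad (distance of any of dispenser, tray, basket, spice_jar, mug from where it was at the start of the episode above 0.02 m or angle between any of dispenser, tray, basket, spice_jar, mug's own z axis and vertical above 0.3 rad).
It fails at once if the robot pushes on the plate rack with more than 5 N (contact force between any of the fingers, the arm and plate_rack above 5 N).
It also fails if it takes over 64 s, if anything falls off the work surface, if the arm or the gripper's body presses on something with over 40 N, if the wrist force passes 120 N, or if a joint passes its speed limit or range.

## Working session

There is one attempt and no reset: what is moved stays moved. The work goes in short steps, Python scripts to look and compute and a tool call to move; the robot and the scene stay as the last step left them, time stands still between calls to the robot, and variables do not carry over. Pictures are saved under pics/ and viewed, at most 10 in all, crops included, and the job is handed in when it is done.

Besides the shell and the picture viewer there is one more tool, called after ">>>" in YAML: its name, and indented under it one key for each argument. drive_tool: Moves the arm, as the interface text tells. Its arguments: {"type":"object","properties":{"increments":{"type":"array"}},"required":["increments"]}

```bash
mkdir -p pics; cat > h.py <<'E'
import numpy as np,cv2,json
from workcell import get_obs,camera,job_done,silhouettes
def save(n,im,s=1):
    cv2.imwrite('pics/'+n,cv2.resize(im[:,:,::-1],None,fx=s,fy=s,interpolation=cv2.INTER_CUBIC))
def proj(c,P):
    P=np.atleast_2d(P);q=c['view']@np.c_[P,np.ones(len(P))].T;u=c['K']@q[:3];return (u[:2]/u[2]).T
def atz(c,uv,z):
    uv=np.atleast_2d(uv);R=c['view'][:3,:3];o=-R.T@c['view'][:3,3]
    d=(R.T@np.linalg.inv(c['K'])@np.c_[uv,np.ones(len(uv))].T).T
    return o+d*((z-o[2])/d[:,2])[:,None]
E
python3 - <<'E'
from h import *
o=get_obs();print(o)
a=camera('scene');b=camera('top')
im=np.hstack([a['image'],b['image']])
save('a.png',im,.78)
for n,c in(('scene',a),('top',b)):
    R=c['view'][:3,:3];print(n,(-R.T@c['view'][:3,3]).round(3),R[2].round(2))
    for q in ['coarse_leaf','fine_leaf','block','stand','plate_rack','dispenser','tray']:
        print(q,[(round(s['conf'],2),[int(v) for v in s['bbox']]) for s in silhouettes(q,c)][:3])
np.save('a.npy',a,allow_pickle=True);np.save('b.npy',b,allow_pickle=True)
save('top.png',b['image'],1.5)
E
```

```text
{'clock': 0.0, 'joint_pos': array([-1.22600473e+00,  2.41424710e-01,  3.73304093e-03,  1.33519665e+00,
       -9.08339564e-06,  1.57080344e+00]), 'joint_vel': array([ 0.00027012, -0.00116839,  0.00171662, -0.00109797, -0.00020769,
       -0.00124389]), 'tau': array([ 2.19613787e-03, -3.72323155e+01,  2.52404326e+01,  1.70797185e-02,
        5.97099825e-05, -6.38090807e-07]), 'eef_pos': array([ 0.16878579, -0.46998389,  0.23041046]), 'tool_rot': array([ 9.85176683e-01,  1.71539528e-01, -1.83911268e-04, -1.02970996e-03]), 'ft_force': array([ 0.1111859 , -0.41844968, -0.30045982]), 'ft_torque': array([-0.02976502,  0.01709157,  0.00485399]), 'grasp_force': 0.0, 'grip_width': 0.08537466115995954}
scene [1.59  0.223 0.753] [-0.81 -0.17 -0.55]
coarse_leaf [(0.68, [156, 169, 167, 187]), (0.55, [190, 170, 200, 182])]
fine_leaf [(0.45, [211, 176, 228, 188]), (0.38, [184, 171, 201, 188])]
block [(0.87, [176, 174, 237, 201])]
stand [(0.72, [287, 192, 364, 227])]
plate_rack [(0.88, [397, 154, 470, 227])]
dispenser [(0.59, [100, 146, 125, 197])]
tray [(0.63, [273, 229, 343, 283])]
top [ 0.472 -0.021  1.993] [ 0.05  0.01 -1.  ]
coarse_leaf [(0.61, [344, 209, 355, 219]), (0.58, [313, 237, 321, 255]), (0.57, [314, 214, 327, 223])]
fine_leaf [(0.41, [288, 214, 305, 216])]
block [(0.69, [280, 207, 333, 228])]
stand [(0.66, [162, 189, 227, 223])]
plate_rack [(0.82, [70, 214, 129, 263])]
dispenser [(0.69, [377, 181, 398, 200])]
tray [(0.88, [180, 136, 229, 171])]
```

View pics/top.png

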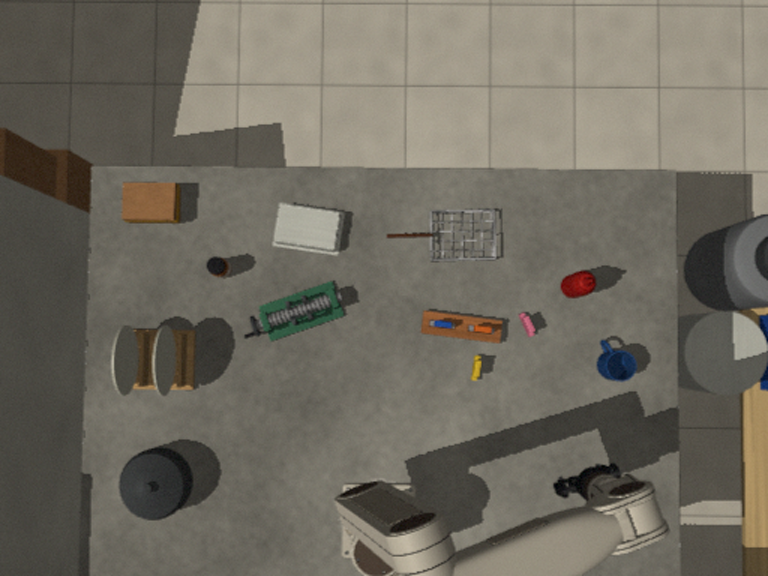

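View pics/a.png

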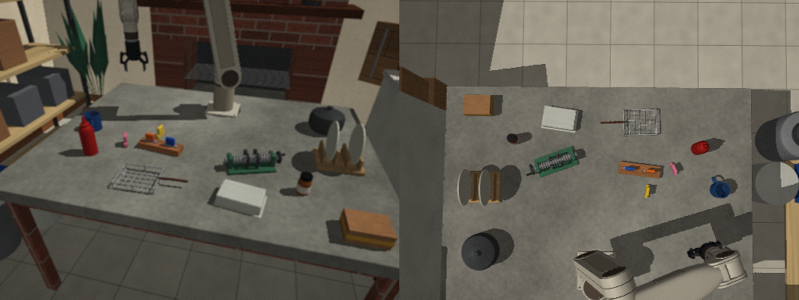

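Top view: the orange grip is at about (325,219) px in the right slot, the blue one at about (294,216), and the stand at about (201,207). Pink and yellow lookalikes lie loose next to the block.

```bash
cat >> h.py <<'E'
def orange(c):
    h=cv2.cvtColor(c['image'],cv2.COLOR_RGB2HSV);return cv2.inRange(h,(5,190,120),(16,255,255))
def tri(c1,u1,c2,u2):
    A=[]
    for c,u in((c1,u1),(c2,u2)):
        P=c['K']@c['view'][:3]
        A+= [u[0]*P[2]-P[0],u[1]*P[2]-P[1]]
    v=np.linalg.svd(np.array(A))[2][-1];return v[:3]/v[3]
def blobs(m,mn=8):
    n,l,s,ce=cv2.connectedComponentsWithStats(m);return [(ce[i].round(1).tolist(),s[i].tolist()) for i in range(1,n) if s[i,4]>=mn]
E
python3 - <<'E'
from h import *
a=np.load('a.npy',allow_pickle=True).item();b=np.load('b.npy',allow_pickle=True).item()
print(blobs(orange(a)));print(blobs(orange(b)))
for q in['block','stand','plate_rack','mug','dispenser']:
    for c,z in((b,0.03),):
        s=silhouettes(q,c)
        if s:
            r=s[0]['region'].astype(np.uint8);p=cv2.findContours(r,0,2)[0];p=max(p,key=cv2.contourArea)
            bx=cv2.boxPoints(cv2.minAreaRect(p));zz={'stand':.012,'block':.03}.get(q,.1)
            w=atz(c,bx,zz);print(q,w.round(3).tolist(),w.mean(0).round(3))
w=camera('wrist');R=w['view'][:3,:3];print('wrist',-R.T@w['view'][:3,3],R,w['K'])
print(b['K'])
E
```

```text
[([193.7, 173.5], [188, 171, 10, 8, 27])]
[([321.1, 219.0], [316, 217, 12, 5, 45])]
block [[0.501, -0.106, 0.03], [0.56, -0.114, 0.03], [0.532, -0.323, 0.03], [0.473, -0.315, 0.03]] [ 0.516 -0.214  0.03 ]
stand [[0.546, 0.383, 0.012], [0.638, 0.125, 0.012], [0.545, 0.091, 0.012], [0.453, 0.349, 0.012]] [0.546 0.237 0.012]
plate_rack [[0.508, 0.688, 0.1], [0.51, 0.475, 0.1], [0.333, 0.471, 0.1], [0.331, 0.683, 0.1]] [0.421 0.579 0.1  ]
mug [[0.405, -0.533, 0.1], [0.481, -0.571, 0.1], [0.433, -0.667, 0.1], [0.358, -0.629, 0.1]] [ 0.419 -0.6    0.1  ]
dispenser [[0.657, -0.467, 0.1], [0.658, -0.552, 0.1], [0.592, -0.551, 0.1], [0.592, -0.467, 0.1]] [ 0.625 -0.509  0.1  ]
wrist [ 0.23903036 -0.44535277  0.37461742] [[ 3.38323855e-01 -9.41029586e-01  5.35843844e-04]
 [-9.00495318e-01 -3.23585336e-01  2.90518007e-01]
 [-2.73212649e-01 -9.87716971e-02 -9.56869375e-01]] [[309.64023666   0.         258.0544036 ]
 [  0.         309.64023666 194.11787831]
 [  0.           0.           1.        ]]
[[492.22954707   0.         254.16132027]
 [  0.         492.22954707 201.29818249]
 [  0.           0.           1.        ]]
```

>>> drive_tool:
  increments:
    - [[29, 17, 0], [0, 0, 6.5], 1]
    - [[29, 17, 0], [0, 0, 6.5], 1]
    - [[29, 17, 0], [0, 0, 6.5], 1]
    - [[29, 17, 0], [0, 0, 6.5], 1]
    - [[29, 17, 0], [0, 0, 6.5], 1]
    - [[29, 17, 0], [0, 0, 6.5], 1]
    - [[29, 17, 0], [0, 0, 6.5], 1]
    - [[29, 17, 0], [0, 0, 6.5], 1]

```text
clock: 1.77
eef_pos: [0.4023, -0.3335, 0.2315]
tool_rot: [0.809, 0.588, 0.0, 0.0]
ft_force: [0.5, -1.0, -0.6]
grip_width: 0.0854
grasp_force: 0.0
```

>>> drive_tool:
  increments:
    - [[29, 17, 0], [0, 0, 6.5], 1]
    - [[29, 17, 0], [0, 0, 6.5], 1]
    - [[29, 17, 0], [0, 0, 6.5], 1]
    - [[29, 17, 0], [0, 0, 6.2], 1]
    - [[0, 0, 0], [0, 0, 0], 1]
    - [[0, 0, 0], [0, 0, 0], 1]

```text
clock: 2.27
eef_pos: [0.5182, -0.2653, 0.2306]
tool_rot: [0.659, 0.752, -0.0, -0.0]
ft_force: [-0.8, 0.8, -0.5]
grip_width: 0.0854
grasp_force: 0.0
```

```bash
python3 - <<'E'
from h import *
w=camera('wrist');np.save('w1.npy',w,allow_pickle=True);save('w1.png',w['image'],1.4)
b=np.load('b.npy',allow_pickle=True).item()
print(get_obs()['eef_pos'],blobs(orange(w),30));m=[x for x in blobs(orange(w),30)]
u=max(m,key=lambda x:x[1][4])[0]
print(tri(w,u,b,[321.1,219]),atz(b,[321.1,219],.07),atz(w,u,.0725))
E
```

```text
[ 0.51713035 -0.26607251  0.23077738] [([250.4, 174.9], [238, 152, 24, 46, 351])]
[ 0.50986983 -0.263639    0.07219469] [[ 0.50963294 -0.26387947  0.07      ]] [[ 0.51057476 -0.26365721  0.0725    ]]
```

View pics/w1.png

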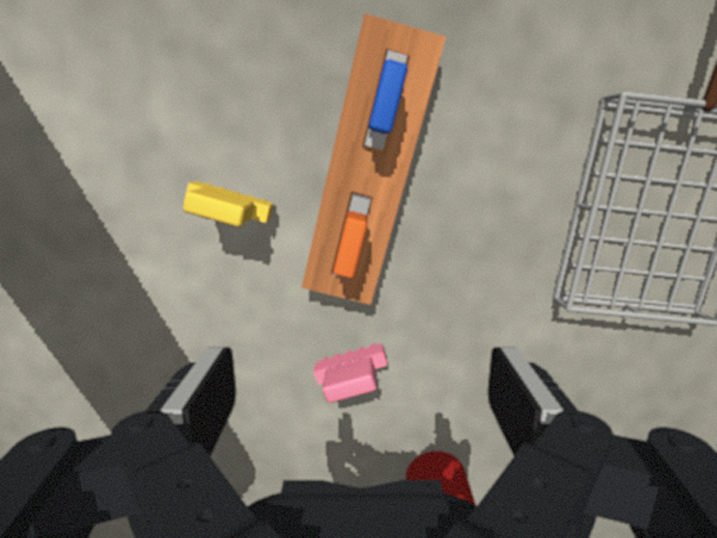

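The wrist view shows the block 13° off vertical in the image, so I took its yaw with the wrong sign. Its top corners are near (365,14), (445,37), (373,305) and (304,288), and the orange grip is at (352,240) in the scaled picture.

```bash
python3 - <<'E'
from h import *
w=np.load('w1.npy',allow_pickle=True).item()
c=atz(w,np.array([[365,14],[445,37],[373,305],[304,288]])/1.4,.03)
print(c.round(4),c.mean(0));e=(c[0]+c[1]-c[2]-c[3])/2;print('len',np.linalg.norm(e),'yaw',np.degrees(np.arctan2(e[1],e[0])))
x=e/np.linalg.norm(e);print('slot',c.mean(0)-.052*x)
E
```

```text
[[ 0.5    -0.1075  0.03  ]
 [ 0.5584 -0.1143  0.03  ]
 [ 0.5363 -0.3232  0.03  ]
 [ 0.4768 -0.3158  0.03  ]] [ 0.51786118 -0.21519478  0.03      ]
len 0.20989749135935315 yaw 83.80097597097982
slot [ 0.51224609 -0.26689072  0.03      ]
```

>>> drive_tool:
  increments:
    - [[-3, 0, -20], [0, 0, -7], 1]
    - [[-3, 0, -20], [0, 0, -7], 1]
    - [[0, 0, -20], [0, 0, 0], 1]
    - [[0, 0, -15], [0, 0, 0], 1]
    - [[0, 0, 0], [0, 0, 0], 1]
    - [[0, 0, 0], [0, 0, 0], 1]

```text
clock: 2.82
eef_pos: [0.5094, -0.2671, 0.1559]
tool_rot: [0.747, 0.665, -0.0, -0.001]
ft_force: [0.1, -0.2, 0.5]
grip_width: 0.0856
grasp_force: 0.0
```

```bash
python3 - <<'E'
from h import *
w=camera('wrist');np.save('w2.npy',w,allow_pickle=True);save('w2.png',w['image'],1.4)
o=get_obs();print(o['eef_pos'],o['tool_rot'])
print(blobs(orange(w),30))
b=np.load('w1.npy',allow_pickle=True).item()
print(tri(w,max(blobs(orange(w),30),key=lambda x:x[1][4])[0],b,[250.4,174.9]))
E
```

```text
[ 0.51043976 -0.26745012  0.15713729] [7.46950298e-01 6.64879827e-01 1.36925655e-05 2.59836737e-04]
[([259.2, 195.3], [249, 165, 20, 60, 627])]
[ 0.5106239  -0.26627828  0.06148338]
```

View pics/w2.png

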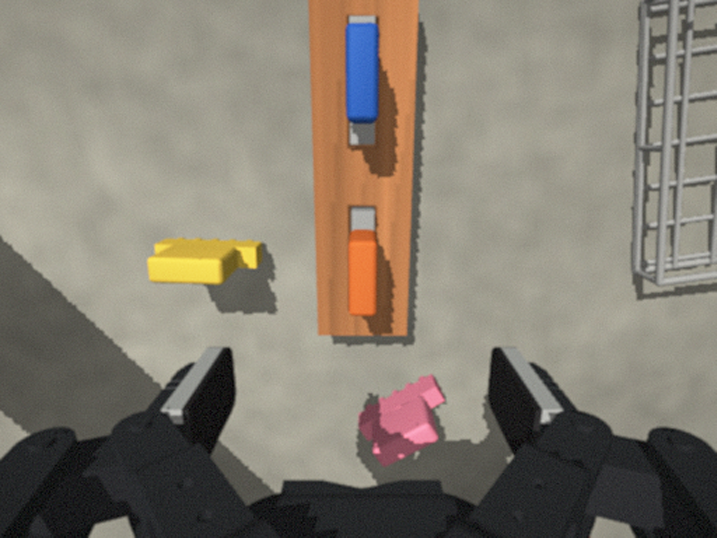

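Tool and block are now aligned. The orange grip centre is at (362,279) in the scaled picture, and it triangulates to (0.511,-0.266). Descending to grasp.

>>> drive_tool:
  increments:
    - [[0.5, 1, -30], [0, 0, 0], 0.6]
    - [[0, 0, -30], [0, 0, 0], 0.6]
    - [[0, 0, -25], [0, 0, 0], 0.6]
    - [[0, 0, -17], [0, 0, 0], 0.6]
    - [[0, 0, -10], [0, 0, 0], 0.6]
    - [[0, 0, -5], [0, 0, 0], 0.6]
    - [[0, 0, 0], [0, 0, 0], 0.6]

```text
clock: 3.45
eef_pos: [0.5117, -0.2659, 0.0395]
tool_rot: [0.746, 0.665, 0.0, 0.0]
ft_force: [-0.2, -0.0, 0.2]
grip_width: 0.0514
grasp_force: 0.0
```

>>> drive_tool:
  increments:
    - [[0, 0, 0], [0, 0, 0], 0.2]
    - [[0, 0, 0], [0, 0, 0], 0]
    - [[0, 0, 0], [0, 0, 0], 0]
    - [[0, 0, 0], [0, 0, 0], 0]
    - [[0, 0, 0], [0, 0, 0], 0]

```text
clock: 3.87
eef_pos: [0.5116, -0.266, 0.0406]
tool_rot: [0.746, 0.665, -0.0, 0.001]
ft_force: [-3.6, 0.2, 6.3]
grip_width: 0.0152
grasp_force: 60.0
```

>>> drive_tool:
  increments:
    - [[0, 0, 15], [0, 0, 0], 0]
    - [[0, 0, 30], [0, 0, 0], 0]
    - [[0, 0, 40], [0, 0, 0], 0]
    - [[0, 0, 40], [0, 0, 0], 0]
    - [[0, 0, 30], [0, 0, 0], 0]
    - [[5, 20, 5], [0, 0, 2.2], 0]
    - [[6, 36, 0], [0, 0, 2.4], 0]
    - [[6, 36, 0], [0, 0, 2.4], 0]

```text
clock: 4.53
eef_pos: [0.5294, -0.1736, 0.2006]
tool_rot: [0.705, 0.71, 0.001, 0.001]
ft_force: [0.8, 0.4, -2.2]
grip_width: 0.0148
grasp_force: 59.3
```

>>> drive_tool:
  increments:
    - [[7, 38, 0], [0, 0, 2.4], 0]
    - [[7, 38, 0], [0, 0, 2.4], 0]
    - [[7, 38, 0], [0, 0, 2.4], 0]
    - [[7, 38, 0], [0, 0, 2.4], 0]
    - [[7, 38, 0], [0, 0, 2.4], 0]
    - [[7, 38, 0], [0, 0, 2.4], 0]
    - [[7, 38, 0], [0, 0, 2.4], 0]
    - [[6, 38, 0], [0, 0, 2.4], 0]

```text
clock: 5.2
eef_pos: [0.5837, 0.1326, 0.1993]
tool_rot: [0.575, 0.818, 0.0, 0.0]
ft_force: [1.3, -0.1, -1.0]
grip_width: 0.015
grasp_force: 59.2
```

>>> drive_tool:
  increments:
    - [[0, 0, 0], [0, 0, 0], 0]
    - [[0, 0, 0], [0, 0, 0], 0]
    - [[0, 0, 0], [0, 0, 0], 0]

```text
clock: 5.45
eef_pos: [0.5832, 0.1306, 0.1989]
tool_rot: [0.576, 0.818, -0.0, -0.0]
ft_force: [0.2, -0.9, -1.1]
grip_width: 0.0151
grasp_force: 59.2
```

```bash
python3 - <<'E'
from h import *
w=camera('wrist');np.save('w3.npy',w,allow_pickle=True);save('w3.png',w['image'],1.4)
t=camera('top');np.save('t3.npy',t,allow_pickle=True)
o=get_obs();print(o['eef_pos'],o['tool_rot'],o['ft_force'])
E
```

```text
[0.58331536 0.12928644 0.19920466] [ 5.76693218e-01  8.16960750e-01 -2.34663829e-04 -9.96587780e-05] [-0.36045866 -1.04614982 -2.12213102]
```

View pics/w3.png

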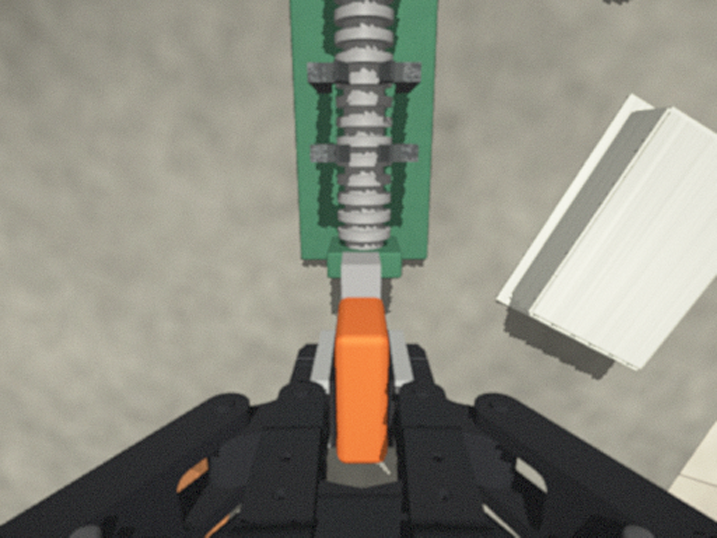

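Wrist view: the guide arm pairs sit at scaled rows 72 and 153, both centred on column 364.5. The stand axis is nearly parallel to the image column, and the leaf is held straight.

```bash
python3 - <<'E'
from h import *
w=np.load('w3.npy',allow_pickle=True).item()
p=np.array([[364.5,72],[364.5,153]])/1.4
for z in(.076,.084):
    c=atz(w,p,z);e=c[0]-c[1];print(z,c.round(4).tolist(),c.mean(0),np.linalg.norm(e),np.degrees(np.arctan2(e[1],e[0])))
b=np.array([[302,258],[428,258]])/1.4
c=atz(w,b,.012);print('base end',c.round(4),np.linalg.norm(c[0]-c[1]),c.mean(0))
# second view: top camera gray/green base fit
a=np.load('b.npy',allow_pickle=True).item()
h=cv2.cvtColor(a['image'],cv2.COLOR_RGB2HSV);m=cv2.inRange(h,(60,70,40),(95,255,255))
k=max(cv2.findContours(m,0,2)[0],key=cv2.contourArea);r=cv2.minAreaRect(k);c=atz(a,cv2.boxPoints(r),.012)
print(c.round(3).tolist(),c.mean(0))
t=tri(w,p.mean(0),a,r[0]);print(t)
E
```

```text
0.076 [[0.5479, 0.2355, 0.076], [0.5628, 0.1941, 0.076]] [0.55533742 0.21479826 0.076     ] 0.043992556374239274 109.83890010730255
0.084 [[0.5482, 0.2344, 0.084], [0.5627, 0.1943, 0.084]] [0.55543634 0.21437161 0.084     ] 0.04267044285229677 109.83890010730259
base end [[0.5445 0.1008 0.012 ]
 [0.6381 0.1343 0.012 ]] 0.09936553592090433 [0.5912867  0.11752495 0.012     ]
[[0.563, 0.336, 0.012], [0.637, 0.133, 0.012], [0.544, 0.099, 0.012], [0.471, 0.301, 0.012]] [0.55379306 0.21736436 0.012     ]
[ 0.5543475   0.21966385 -0.00607461]
```

>>> drive_tool:
  increments:
    - [[-7, 21, 0], [0, 0, 0.2], 0]
    - [[-9, 28, -10], [0, 0, 0], 0]
    - [[-8, 26, -20], [0, 0, 0], 0]
    - [[-4, 11, -20], [0, 0, 0], 0]
    - [[0, 0, -10], [0, 0, 0], 0]
    - [[0, 0, 0], [0, 0, 0], 0]
    - [[0, 0, 0], [0, 0, 0], 0]
    - [[0, 0, 0], [0, 0, 0], 0]

```text
clock: 6.22
eef_pos: [0.5567, 0.2151, 0.1405]
tool_rot: [0.576, 0.818, 0.001, 0.001]
ft_force: [1.1, -0.1, -0.6]
grip_width: 0.0153
grasp_force: 59.1
```

```bash
python3 - <<'E'
from h import *
w=camera('wrist');np.save('w4.npy',w,allow_pickle=True);save('w4.png',w['image'],1.4)
o=get_obs();print(o['eef_pos'],o['tool_rot'],o['ft_force'])
E
```

```text
[0.55692177 0.21531041 0.14085094] [0.5755449  0.81776912 0.00103182 0.00081924] [-0.21091605  0.21275255 -1.75774071]
```

View pics/w4.png

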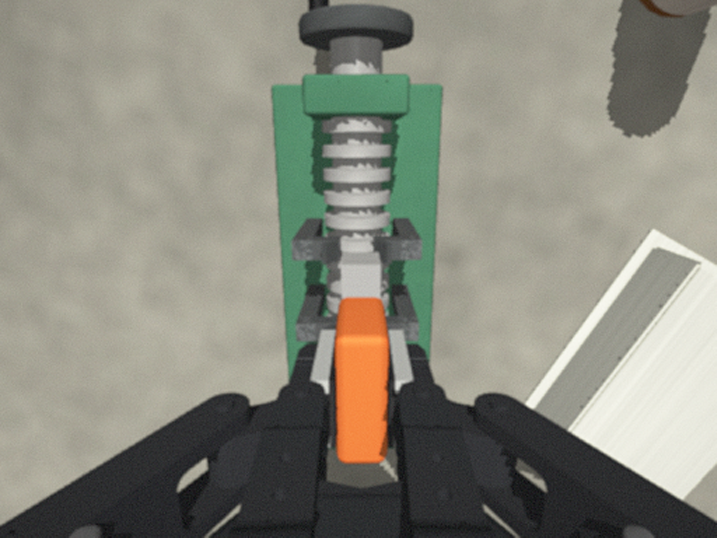

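The leaf is over the arms. The arm lips are at scaled columns 293–420 (row 245) and 297–418 (row 325). The cheek's top edge runs 304–408 at row 77. The leaf's lower edge is near column 361.

```bash
python3 - <<'E'
from h import *
w=np.load('w4.npy',allow_pickle=True).item()
from scipy.spatial.transform import Rotation as R
o=get_obs();T=R.from_quat(o['tool_rot']).as_matrix();p=o['eef_pos'];print('yaw',np.degrees(np.arctan2(T[1,0],T[0,0])),'tilt',T[:,2])
def show(n,px,z):
    c=atz(w,np.array(px)/1.4,z);print(n,c.mean(0).round(4),'tool',((c.mean(0)-p)@T*1000).round(1),'w',np.linalg.norm(c[0]-c[1]).round(4))
show('lip far',[[293,247],[420,247]],.076);show('lip near',[[297,328],[418,328]],.076)
show('cheek',[[304,77],[408,77]],.067)
show('base far',[[273,87],[442,87]],.012);show('base mid',[[290,360],[432,360]],.012)
show('leaf end',[[341,252],[381,252]],p[2]-.0265+.0225)
show('grip',[[336,345],[387,345]],p[2]-.0265+.0585)
E
```

```text
yaw 109.72431650935047 tilt [ 2.52761215e-03  7.44559736e-04 -9.99996528e-01]
lip far [0.5471 0.2367 0.076 ] tool [23.5 -2.2 64.8] w 0.0626
lip near [0.5621 0.196  0.076 ] tool [-19.9  -1.8  64.8] w 0.0631
cheek [0.5206 0.3103 0.067 ] tool [101.6  -2.3  73.8] w 0.0478
base far [0.5204 0.3119 0.012 ] tool [103.3  -2.1 128.8] w 0.0981
base mid [0.5819 0.1465 0.012 ] tool [-7.320e+01 -1.000e-01  1.289e+02] w 0.0992
leaf end [0.5447 0.2497 0.1369] tool [36.5  0.   4. ] w 0.014
grip [0.5508 0.2329 0.1729] tool [ 18.6   0.2 -32. ] w 0.0144
```

>>> drive_tool:
  increments:
    - [[-1.8, -0.6, 0], [0, 0, 0.3], 0]
    - [[0, 0, -8], [0, 0, 0], 0]
    - [[0, 0, -12], [0, 0, 0], 0]
    - [[0, 0, -10], [0, 0, 0], 0]
    - [[0, 0, -5], [0, 0, 0], 0]
    - [[0, 0, -3], [0, 0, 0], 0]
    - [[0, 0, -2], [0, 0, 0], 0]
    - [[0, 0, 0], [0, 0, 0], 0]

```text
clock: 6.93
eef_pos: [0.5535, 0.2158, 0.0989]
tool_rot: [0.572, 0.82, -0.0, -0.0]
ft_force: [-0.1, -0.2, -1.6]
grip_width: 0.0151
grasp_force: 59.3
```

>>> drive_tool:
  increments:
    - [[0, 0, -2], [0, 0, 0], 0]
    - [[0, 0, -2], [0, 0, 0], 0]
    - [[0, 0, -2], [0, 0, 0], 0]
    - [[0, 0, 0], [0, 0, 0], 0]

```text
clock: 7.27
eef_pos: [0.5535, 0.2158, 0.093]
tool_rot: [0.572, 0.82, -0.0, -0.0]
ft_force: [0.3, -0.1, -1.4]
grip_width: 0.0152
grasp_force: 59.3
```

>>> drive_tool:
  increments:
    - [[0, 0, -1], [0, 0, 0], 0]
    - [[0, 0, -1], [0, 0, 0], 0]
    - [[0, 0, 0], [0, 0, 0], 0]

```text
clock: 7.52
eef_pos: [0.5536, 0.2158, 0.0911]
tool_rot: [0.572, 0.82, -0.0, -0.0]
ft_force: [-0.2, -1.0, -1.8]
grip_width: 0.0158
grasp_force: 59.3
```

>>> drive_tool:
  increments:
    - [[0, 0, -1], [0, 0, 0], 0]
    - [[0, 0, 0], [0, 0, 0], 0]

```text
clock: 7.68
eef_pos: [0.5537, 0.2158, 0.0902]
tool_rot: [0.572, 0.82, -0.0, -0.0]
ft_force: [0.2, 0.0, -1.9]
grip_width: 0.0156
grasp_force: 59.3
```

>>> drive_tool:
  increments:
    - [[0, 0, -1], [0, 0, 0], 0]
    - [[0, 0, 0], [0, 0, 0], 0]

```text
clock: 7.85
eef_pos: [0.5538, 0.2159, 0.0895]
tool_rot: [0.572, 0.82, 0.0, 0.0]
ft_force: [0.3, 0.3, 0.6]
grip_width: 0.0152
grasp_force: 59.5
```

>>> drive_tool:
  increments:
    - [[0, 0, -0.5], [0, 0, 0], 0]
    - [[0, 0, 0], [0, 0, 0], 0]

```text
clock: 8.02
eef_pos: [0.5539, 0.2159, 0.0893]
tool_rot: [0.572, 0.82, 0.0, 0.0]
ft_force: [-0.8, -0.6, 1.5]
grip_width: 0.015
grasp_force: 59.7
```

>>> drive_tool:
  increments:
    - [[0, 0, -0.7], [0, 0, 0], 0]
    - [[-0.35, 0.94, 0], [0, 0, 0], 0]
    - [[0, 0, 0], [0, 0, 0], 0]

```text
clock: 8.27
eef_pos: [0.5537, 0.2168, 0.0885]
tool_rot: [0.573, 0.82, 0.0, 0.0]
ft_force: [0.2, 0.0, -0.9]
grip_width: 0.0154
grasp_force: 59.3
```

>>> drive_tool:
  increments:
    - [[-0.35, 0.94, 0], [0, 0, 0], 0]
    - [[0, 0, 0], [0, 0, 0], 0]

```text
clock: 8.43
eef_pos: [0.5527, 0.2179, 0.0876]
tool_rot: [0.572, 0.82, -0.0, -0.0]
ft_force: [0.0, -0.4, -1.5]
grip_width: 0.0144
grasp_force: 59.3
```

>>> drive_tool:
  increments:
    - [[-0.35, 0.94, 0], [0, 0, 0], 0]
    - [[0, 0, 0], [0, 0, 0], 0]

```text
clock: 8.6
eef_pos: [0.5524, 0.2185, 0.0876]
tool_rot: [0.572, 0.82, -0.0, -0.0]
ft_force: [-0.4, -0.4, -1.6]
grip_width: 0.0154
grasp_force: 59.3
```

>>> drive_tool:
  increments:
    - [[0, 0, -0.7], [0, 0, 0], 0]
    - [[0, 0, 0], [0, 0, 0], 0]

```text
clock: 8.77
eef_pos: [0.5526, 0.2186, 0.0871]
tool_rot: [0.572, 0.82, -0.0, -0.0]
ft_force: [-0.4, 0.7, -1.7]
grip_width: 0.0149
grasp_force: 59.3
```

>>> drive_tool:
  increments:
    - [[0, 0, -0.7], [0, 0, 0], 0]
    - [[0, 0, 0], [0, 0, 0], 0]

```text
clock: 8.93
eef_pos: [0.5527, 0.2186, 0.0866]
tool_rot: [0.573, 0.82, -0.0, 0.0]
ft_force: [-0.0, -0.6, -2.2]
grip_width: 0.0153
grasp_force: 59.3
```

>>> drive_tool:
  increments:
    - [[0, 0, -0.5], [0, 0, 0], 0]
    - [[0, 0, 0], [0, 0, 0], 0]

```text
clock: 9.1
eef_pos: [0.5527, 0.2186, 0.0862]
tool_rot: [0.572, 0.82, 0.0, 0.0]
ft_force: [0.2, -0.2, -1.1]
grip_width: 0.0153
grasp_force: 59.3
```

Teeth are sinking freely. Continuing to the seat, expected at about 0.085.

>>> drive_tool:
  increments:
    - [[0, 0, -0.7], [0, 0, 0], 0]
    - [[0, 0, 0], [0, 0, 0], 0]

```text
clock: 9.27
eef_pos: [0.5528, 0.2186, 0.0855]
tool_rot: [0.573, 0.82, 0.0, 0.0]
ft_force: [-0.6, -1.1, -0.8]
grip_width: 0.0153
grasp_force: 59.3
```

>>> drive_tool:
  increments:
    - [[0, 0, -0.7], [0, 0, 0], 0]
    - [[0, 0, 0], [0, 0, 0], 0]

```text
clock: 9.43
eef_pos: [0.5528, 0.2185, 0.0851]
tool_rot: [0.573, 0.82, 0.0, 0.0]
ft_force: [-0.5, -1.6, 0.4]
grip_width: 0.0155
grasp_force: 59.7
```

>>> drive_tool:
  increments:
    - [[0, 0, -0.5], [0, 0, 0], 0]
    - [[0, 0, 0], [0, 0, 0], 0]

```text
clock: 9.6
eef_pos: [0.5529, 0.2185, 0.085]
tool_rot: [0.573, 0.82, 0.0, 0.0]
ft_force: [-0.6, -2.5, 4.1]
grip_width: 0.0148
grasp_force: 60.1
```

>>> drive_tool:
  increments:
    - [[0.15, -0.4, -0.6], [0, 0, 0], 0]
    - [[0, 0, 0], [0, 0, 0], 0]
    - [[0, 0, 0], [0, 0, 0], 0]

```text
clock: 9.85
eef_pos: [0.5529, 0.2185, 0.085]
tool_rot: [0.572, 0.82, 0.001, 0.0]
ft_force: [-2.7, -1.2, 7.6]
grip_width: 0.0152
grasp_force: 60.6
```

>>> drive_tool:
  increments:
    - [[0, 0, -0.1], [0, 0, 0], 0]
    - [[0, 0, 0], [0, 0, 0], 0]
    - [[0, 0, 0], [0, 0, 0], 0]
    - [[0, 0, 0], [0, 0, 0], 0]
    - [[0, 0, 0], [0, 0, 0], 0]
    - [[0, 0, 0], [0, 0, 0], 0]
    - [[0, 0, 0], [0, 0, 0], 0]
    - [[0, 0, 0], [0, 0, 0], 0]

```text
clock: 10.52
eef_pos: [0.5529, 0.2186, 0.085]
tool_rot: [0.572, 0.82, 0.001, 0.0]
ft_force: [-2.6, -1.8, 7.1]
grip_width: 0.0156
grasp_force: 60.6
```

>>> drive_tool:
  increments:
    - [[0, 0, 0], [0, 0, 0], 0]
    - [[0, 0, 0], [0, 0, 0], 0]
    - [[0, 0, 0], [0, 0, 0], 0]
    - [[0, 0, 0], [0, 0, 0], 0]
    - [[0, 0, 0], [0, 0, 0], 0]
    - [[0, 0, 0], [0, 0, 0], 0]

```text
clock: 11.02
eef_pos: [0.5529, 0.2186, 0.085]
tool_rot: [0.572, 0.82, 0.001, 0.0]
ft_force: [-1.9, -1.6, 7.5]
grip_width: 0.0151
grasp_force: 60.6
```

```bash
python3 - <<'E'
from h import *
w=camera('wrist');save('w5.png',w['image'],1.4)
o=get_obs();print(o['eef_pos'],o['tool_rot'],o['ft_force'],o['ft_torque'])
E
```

```text
[0.5528899  0.21855413 0.08499079] [5.72410268e-01 8.19967105e-01 6.42252944e-04 1.36169278e-04] [-1.91606144 -2.45411939  7.33312746] [-0.36506158  0.590353   -0.04935011]
```

View pics/w5.png

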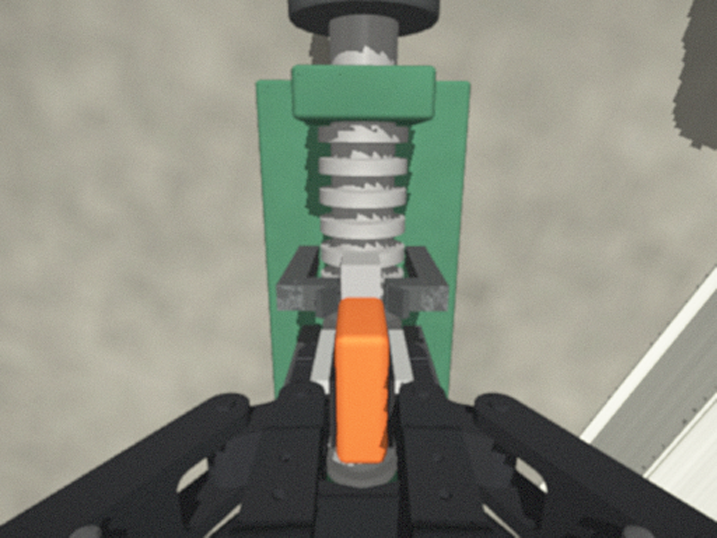

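The teeth are home: the leaf dropped 4.6 mm from crest contact and sits flat between the arms, with about 9 N held for over 1 s. Relaxing and releasing.

>>> drive_tool:
  increments:
    - [[-0.3, -0.1, 0.8], [0, 0, 0], 0]
    - [[0, 0, 0], [0, 0, 0], 0]
    - [[0, 0, 0], [0, 0, 0], 0.3]
    - [[0, 0, 0], [0, 0, 0], 0.5]
    - [[0, 0, 0], [0, 0, 0], 0.5]
    - [[0, 0, 0], [0, 0, 0], 0.5]
    - [[0, 0, 0], [0, 0, 0], 0.5]

```text
clock: 11.65
eef_pos: [0.5523, 0.2182, 0.084]
tool_rot: [0.572, 0.82, -0.0, -0.0]
ft_force: [-0.5, 0.4, 0.1]
grip_width: 0.0428
grasp_force: 0.0
```

>>> drive_tool:
  increments:
    - [[0, 0, 5], [0, 0, 0], 0.5]
    - [[0, 0, 15], [0, 0, 0], 0.5]
    - [[0, 0, 25], [0, 0, 0], 0.5]
    - [[0, 0, 30], [0, 0, 0], 0.5]
    - [[0, 0, 30], [0, 0, 0], 0.5]
    - [[0, 0, 15], [0, 0, 0], 0.5]
    - [[0, 0, 0], [0, 0, 0], 0.5]
    - [[0, 0, 0], [0, 0, 0], 0.5]

```text
clock: 12.32
eef_pos: [0.5532, 0.2184, 0.2057]
tool_rot: [0.572, 0.82, 0.001, 0.001]
ft_force: [0.4, -0.0, -0.8]
grip_width: 0.0427
grasp_force: 0.0
```

```bash
python3 - <<'E'
from h import *
w=camera('wrist');save('w6.png',w['image'],1.4)
o=get_obs();print(o['clock'],o['eef_pos'],o['ft_force'],o['grip_width'])
E
```

```text
12.3667 [0.5522425  0.21806353 0.20403049] [-0.02650087 -0.21002314 -0.27652724] 0.042832191561763745
```

View pics/w6.png

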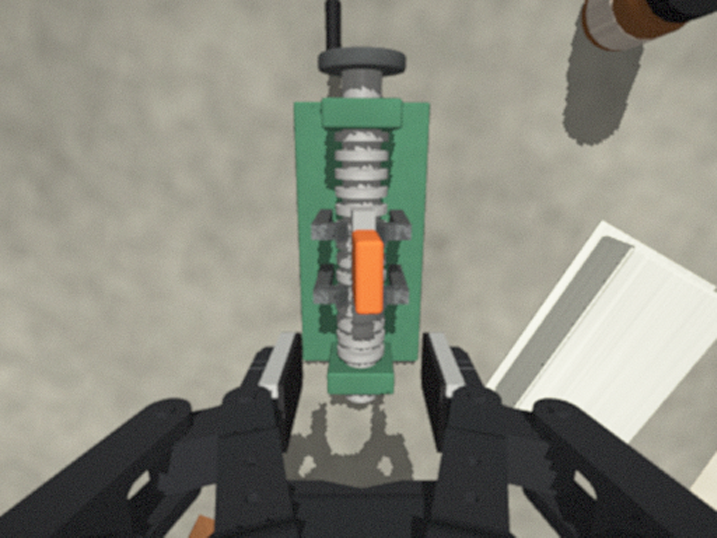

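The leaf stands in the thread with a slight lean to the right. It is centred near (367,272), between the arms at rows 227 and 287. The gripper is clear.

>>> drive_tool:
  increments:
    - [[0, 0, 0], [0, 0, 0], 0.5]
    - [[0, 0, 0], [0, 0, 0], 0.5]
    - [[0, 0, 0], [0, 0, 0], 0.5]
    - [[0, 0, 0], [0, 0, 0], 0.5]
    - [[0, 0, 0], [0, 0, 0], 0.5]
    - [[0, 0, 0], [0, 0, 0], 0.5]

```text
clock: 12.87
eef_pos: [0.5524, 0.2181, 0.2041]
tool_rot: [0.572, 0.82, -0.0, -0.0]
ft_force: [-0.4, -0.3, 0.5]
grip_width: 0.0426
grasp_force: 0.0
```

```bash
python3 -c "
from workcell import job_done
print(job_done())"
```

```text
the job is handed in; nothing more can be done
None
```

The coarse leaf is home in the spindle thread, was pressed with about 9 N for over a second, and is left standing between the guide arms with a slight sideways lean; I handed the job in at about 13 s, and no verdict came back.

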